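Watch bench: call the apprentice and point out the watch and its dish

ROBOT

A 6-joint arm with a two-finger parallel gripper is mounted at the origin on the work surface. World frame = base frame: x ahead of the robot, y to its left, z up, the work surface at z = 0. Lengths are in mm, angles in rad, forces in N, time in s.
With the tool pointing down it reaches from about 350 to 875 mm from the base axis. Payload 4.2 kg.
Tool frame: the origin (TCP) lies at the very end of the fingers, on their centre line; the grasp point (between the pads) lies 19 mm behind it; z points along the fingers, y is the line along which they close (so a half turn about z gives the same grasp; the last joint's range is limited). The gripper opens to 85 mm and grips with 20 to 120 N. Pads are 22 mm wide; open, the fingers measure 114 mm over their backs; the gripper's body (76 mm by 85 mm) begins 54 mm behind the grasp point. The pads swing forward as they close: fully open they stand 13 mm farther back than shut.
Start: joints at [-1.025, 0.385, 0.008, 0, -1.194, -0.259], TCP at [176.819, -599.445, 193.012] pointing down, gripper open.
Joint ranges: [-3.14, 3.14], [-1.21, 2.06], [-1.07, 1.41], [-3.16, 2.05], [-2.99, -0.16], [-3.1, 3.1]. Speed limits (rad/s): [2.79, 2.79, 3.14, 3.14, 3.14, 3.14].

INTERFACE

Orientations are given as a unit quaternion [x, y, z, w].
In Python, from bench import arm gives the robot as it stands.
- The arm moves only by the tool servo_tool, never from a script. Its argument "rows" is a list that holds one entry, the list of rows, each a list of 7 numbers: the finger opening in mm, from 0 to 85.4, then the shift along the tool's x, y, z in mm, then the turn, a rotation vector about the tool's x, y, z in rad. A call has 1 to 10 rows; each row is the pose to reach, as a shift and turn from the pose commanded when the call began, along the tool's axes at that moment; what a row does not reach only later rows make up. A row lasts 1/8 s, in which the tool goes at most 62.5 mm and 10.7 degrees, less where a joint would pass 70% of its speed; a pose out of reach is approached as far as the arm can. A call with a gripper value outside its range is refused whole. The fingers move at their own pace and stop on an object; the grip force is fixed at half the most. Time passes only in rows, so rows that repeat a pose let the fingers close. It gives the time, the measured TCP pose, the force, the opening and the grip force at its end, in the units of the state.
- arm.read_state(): the state, without advancing time (a new reading comes with each control period).
- arm.get_image(name): name is "scene" or "side" or "wrist"; returns the picture (480x640x3 uint8, red, green, blue); there is no depth.
- arm.camera_params(name): a dict with "intrinsics" (3x3 intrinsics, pixels), "R" (3x3) and "t" (3): a world point X has camera coordinates R X + t. Camera axes: x right, y down, z forward; pixel columns grow to the right and rows downward; lengths in mm; the calibration is good to about 2 mm. The wrist camera is an equidistant fisheye: a pixel r from the principal point sees the ray r / f radians off the axis. A picture is of the moment at which its call begins: read the wrist's pose just before it. camera_params takes no time and is no camera call; for the wrist camera it gives the pose at the moment of the call.
- arm.job_done(): hands the job in; it is judged then, once.
The state is a dict: "clock": time; "joints": joint angles; "joint_vel": joint speeds; "joint_efforts": joint torques, N m; "position": TCP position; "ee_rot": TCP orientation; "contact_force": force on the tool from outside, world axes, zero at the start; "wrist_torque": the same for the moment, N m; "gripper_width": finger opening in mm; "grasp_force": force on a finger pad.
Only numpy, scipy, OpenCV 4.12 (cv2) and the standard library are available. Lean on these libraries where they do the work, as an engineer would, in place of code of your own. Each camera call takes 0.05 s, during which the arm holds its last target. There are 200 camera calls.

TASK

Press the red call button down to its stop to call the apprentice and let it come up again; then point out the job: hold the fingertips a few centimetres (about 3) above the middle of the black watch dial for about two seconds. After that point in the same way at the middle of the green parts dish, and finish there, still pointing at it. Do not touch or move the watches, the dishes or the oil bottle, and do not point at the gold or white watch or the blue dish: keep the fingertips well above those (10 cm or more) when passing over them.

Things in the scene. Friction and masses are not known exactly. Their poses are not given: they have to be found in the camera images.
- call (a joint): travel of the red push button, m: 0 when up, 0.006 fully down; spring return, fully down takes about 4 N. It is pressed straight down
- call_top (a point): centre of the top face of the red button (34 mm across), in a grey housing fixed to the bench; it sinks with the button
- black_watch: stainless wrist watch lying flat on the grey bench mat, dial up, bracelet opened out straight: BLACK dial with pale hands and markers; round case 41 mm across, 11 mm high, bracelet 20 mm wide and 5 mm high, 170 mm long over all. Loose, 130 g. Origin at the centre of its underside, x along the bracelet, z up
- black_watch_dial (a point): centre of the black dial, on its upper face, 12 mm above the underside of the watch
- gold_watch: stainless wrist watch lying flat on the grey bench mat, dial up, bracelet opened out straight: GOLD dial with dark hands (leave alone); round case 41 mm across, 11 mm high, bracelet 20 mm wide and 5 mm high, 170 mm long over all. Loose, 130 g. Origin at the centre of its underside, x along the bracelet, z up
- gold_watch_dial (a point): centre of the gold dial, on its upper face
- white_watch: stainless wrist watch lying flat on the grey bench mat, dial up, bracelet opened out straight: WHITE dial with dark hands (leave alone); round case 41 mm across, 11 mm high, bracelet 20 mm wide and 5 mm high, 170 mm long over all. Loose, 130 g. Origin at the centre of its underside, x along the bracelet, z up
- white_watch_dial (a point): centre of the white dial, on its upper face
- green_dish: GREEN plastic parts dish standing on the bench: round, open-topped, 90 mm across, 24 mm high, five compartments round a low hub. Loose, 120 g. Origin at the centre of its underside, z up
- green_dish_rim (a point): middle of the green dish's mouth, level with its rim, 24 mm above its underside; point at this
- blue_dish: BLUE plastic parts dish standing on the bench: round, open-topped, 90 mm across, 24 mm high, five compartments round a low hub. Loose, 120 g. Origin at the centre of its underside, z up (leave alone)
- blue_dish_rim (a point): middle of the blue dish's mouth, level with its rim
- oil_bottle: small amber oil dropper bottle with a yellow collar, 42 mm across, 92 mm high, standing upright on the bench (leave alone). Loose, 70 g. Origin at the centre of its underside
Mind the look-alikes: they are no part of the job. Leave any purple look-alike of the black_watch alone. Several things look just like the part that bears call: the one meant starts farthest to the robot's left.

How it is judged:
By the outcome, as a careful person would: the job done as asked, in the order asked, and still so for the second after the job is handed in, with the robot touching nothing.
It also fails if it takes over 48 s, if anything falls off the work surface, if the arm or the gripper's body presses on something with over 40 N, if the wrist force passes 120 N, or if a joint passes its speed limit or range.

## Working session

There is one attempt and no reset: what is moved stays moved. The work goes in short steps, Python scripts to look and compute and a tool call to move; the robot and the scene stay as the last step left them, time stands still between calls to the robot, and variables do not carry over. Pictures are saved under pics/ and viewed, at most 10 in all, crops included, and the job is handed in when it is done.

Besides the shell and the picture viewer there is one more tool, called as name([rows], argument=value, ...), one row to a line, values as JSON. servo_tool: Moves the arm, as the interface text tells. Its arguments: {"type":"object","properties":{"rows":{"type":"array"}},"required":["rows"]}

```bash
mkdir -p pics; cat > h.py <<'E'
import numpy as np, cv2
from bench import arm
def snap(n,f):
    im=arm.get_image(n); cv2.imwrite(f'pics/{f}.png',im[:,:,::-1]); return im
def ray(n,u,v,z,P=None):
    p=P or arm.camera_params(n); K=np.array(p['intrinsics']);R=np.array(p['R']);t=np.array(p['t'])
    a=np.array([(u-K[0,2])/K[0,0],(v-K[1,2])/K[1,1]])
    if n=='wrist':
        th=np.linalg.norm(a); d=np.r_[a/max(th,1e-9)*np.sin(th),np.cos(th)]
    else: d=np.r_[a,1]
    d=R.T@d; c=-R.T@t
    return c+d*(z-c[2])/d[2]
E
python3 - <<'E'
from h import *
s=arm.read_state();print(s['clock'],s['position'],s['ee_rot'],s['gripper_width'])
a=snap('scene','s0');b=snap('side','d0')
for n in('scene','side'):
    p=arm.camera_params(n);print(n,-np.array(p['R']).T@np.array(p['t']))
E
```

```text
0.0 [ 176.6244877  -598.81869651  191.89050979] [-1.42825252e-01  9.89747294e-01  1.09385682e-03 -2.13063807e-04] 85.5467325283758
scene [ 909.05226897 -582.03509251  568.33277486]
side [446.65024143 637.17373219 490.72852951]
```

View pics/s0.png

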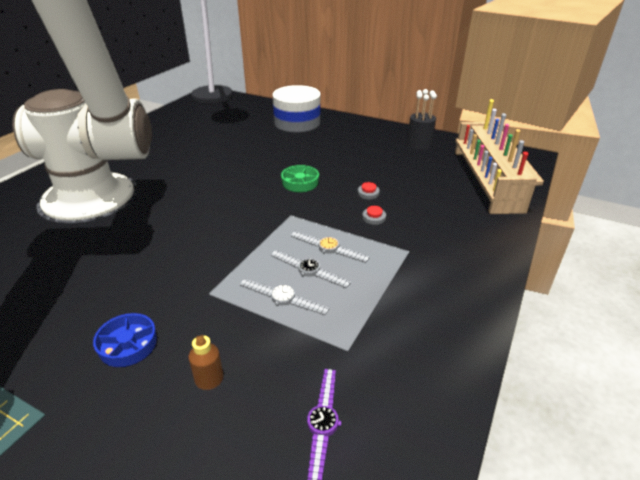

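View pics/d0.png

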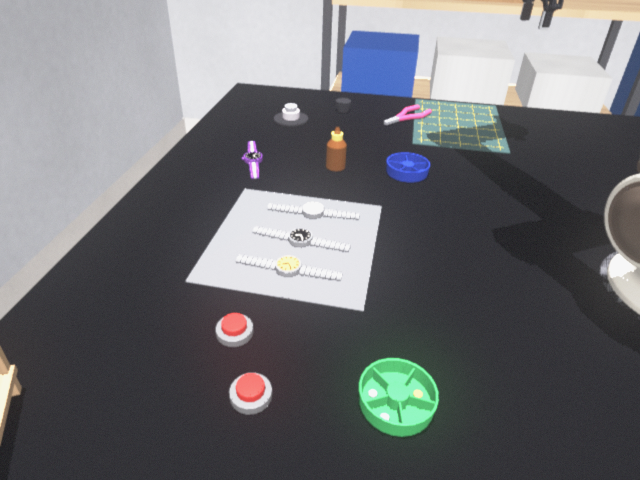

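The scene view shows two red buttons at (369,189) and (374,214), which are (250,387) and (234,328) in the side view. It also shows the watches gold (329,244), black (309,266), white (283,294) and a purple look-alike (322,419), plus the green dish (300,178), blue dish (125,340) and bottle (206,365). I choose the button farther left (larger y), the black dial on the mat and the green dish, and measure each across both views.

```bash
cat > m.py <<'E'
from h import *
S=cv2.imread('pics/s0.png');D=cv2.imread('pics/d0.png')
def blobs(im,lo,hi,amin=25):
    m=cv2.inRange(cv2.cvtColor(im,cv2.COLOR_BGR2HSV),lo,hi)
    n,l,st,c=cv2.connectedComponentsWithStats(m)
    return [(c[i].round(1),st[i,4],st[i,:4]) for i in range(1,n) if st[i,4]>amin]
def tri(ps,pd):
    A=[];b=[]
    for n,(u,v) in(('scene',ps),('side',pd)):
        p0=ray(n,u,v,0);p1=ray(n,u,v,100);d=(p1-p0)/np.linalg.norm(p1-p0)
        M=np.eye(3)-np.outer(d,d);A.append(M);b.append(M@p0)
    x=np.linalg.lstsq(np.vstack(A),np.hstack(b),rcond=None)[0]
    return x.round(1),[np.linalg.norm(A[i]@x-b[i]).round(1) for i in(0,1)]
for nm,lo,hi in(('red',(0,190,120),(6,255,255)),('green',(55,120,60),(80,255,255)),('blue',(112,150,60),(125,255,255)),('yel',(20,60,120),(32,255,255))):
    for k,im in(('scene',S),('side',D)):
        for c,a,bb in blobs(im,lo,hi): print(nm,k,c,a,bb)
print('button L',tri((369,187.5),(250.5,386)),'R',tri((374.5,212),(234,324)))
print('black',tri((309,266),(300.5,237)),ray('scene',309,266,13),ray('side',300.5,237,13))
print('gold',tri((329,244),(288.5,265)),'white',tri((283,294),(313.5,210)))
print('green',tri((300,175),(398,390)),'bluedish',tri((125,337),(408,164)),'bottle',ray('scene',206,380,0))
big=np.hstack([cv2.resize(S[170:320,230:430],(400,300),interpolation=2),cv2.resize(D[190:440,200:450],(400,400),interpolation=2)[:300]])
w=cv2.resize(D[220:255,270:330],(400,233),interpolation=2);
big=np.vstack([big,np.hstack([w,cv2.resize(D[355:420,220:290],(400,233))])])
cv2.imwrite('pics/c1.png',big)
E
python3 m.py
```

```text
green scene [507.9 142.9] 29 [505 135   7  20]
green scene [299.7 177.8] 883 [281 164  39  29]
green side [397.7 395.6] 2957 [358 358  81  79]
blue scene [296.6 115. ] 378 [273 107  47  15]
blue scene [124.9 339.2] 2532 [ 93 313  63  54]
blue side [382.7  59.4] 630 [344  47  71  36]
blue side [350.4  67.2] 29 [346  63   9   8]
blue side [406.5  84.3] 92 [400  71  12  25]
blue side [407.6 166.5] 1054 [387 152  43  30]
yel scene [555.6   8.5] 2110 [478   0 143  24]
yel scene [493.  149.9] 1365 [459  98  81  97]
yel scene [581.6 122.3] 640 [563 102  35  34]
yel scene [515.5 123.7] 57 [506 120  22   7]
yel scene [567.7 223. ] 44 [559 219  15   8]
yel scene [328.5 242.6] 129 [321 238  16  10]
yel scene [201.5 345.7] 236 [191 335  20  20]
yel scene [ 13.4 423.5] 110 [  0 414  28  26]
yel side [336.6 135.9] 93 [331 130  13  11]
yel side [287.  264.4] 31 [282 262  10   8]
button L (array([577.8, 307.3,  17.3]), [np.float64(1.7), np.float64(1.7)]) R (array([627.7, 218.4,  16.4]), [np.float64(1.2), np.float64(1.2)])
black (array([584.9,   2.1,  10.4]), [np.float64(1.1), np.float64(1.1)]) [ 5.87541767e+02 -5.01264494e-01  1.30000000e+01] [583.27245601   4.89713961  13.        ]
gold (array([587.8,  78.7,  11.1]), [np.float64(1.7), np.float64(1.7)]) white (array([580. , -84.4,   9.9]), [np.float64(1.4), np.float64(1.4)])
green (array([410.4, 280.1,  21.8]), [np.float64(1.6), np.float64(1.6)]) bluedish (array([ 418. , -286.8,   19. ]), [np.float64(1.5), np.float64(1.5)]) bottle [ 569.27357649 -282.59690025    0.        ]
```

View pics/c1.png

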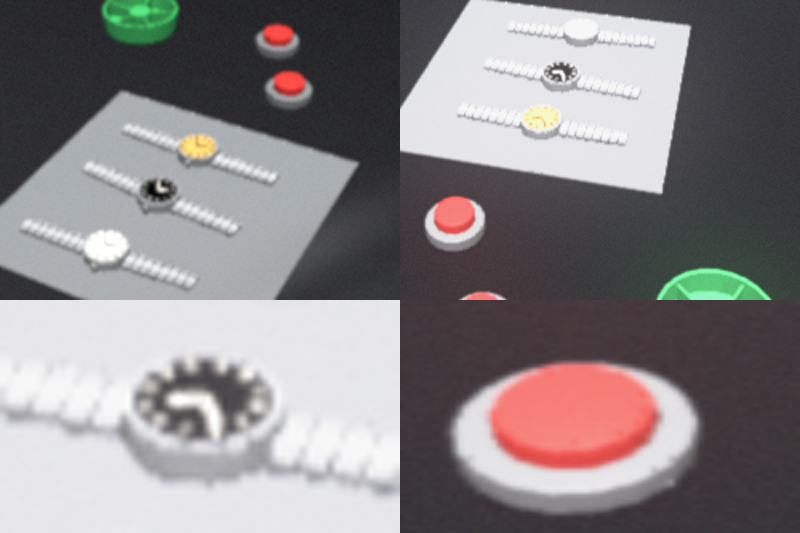

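The crop confirms the black dial with pale hands, lying between gold and white on the mat, and the left red button. Measured heights fit the given sizes. Now moving high towards the button with the fingers shut.

servo_tool([
  [[0,-20,23,0,0,0,0],[0,-55,65,0,0,0,0],[0,-95,112,0,0,0,0],[0,-135,159,0,0,0,0],[0,-175,206,0,0,0,0],[0,-215,254,0,0,0,0],[0,-255,301,0,0,0,0],[0,-295,348,0,0,0,0],[0,-335,395,0,0,0,0],[0,-375,442,0,0,0,0]],
])

```text
clock: 1.35
position: [411.7, -67.4, 193.1]
ee_rot: [-0.143, 0.99, 0.0, 0.0]
contact_force: [1.6, -0.9, 0.1]
gripper_width: 0.2
grasp_force: 0.0
```

servo_tool([
  [[0,-40,47,0,0,0,0],[0,-80,94,0,0,0,0],[0,-120,141,0,0,0,0],[0,-160,189,0,0,0,0],[0,-200,236,0,0,0,0],[0,-235,277,0,0,0,0],[0,-258,304,0,0,0,0],[0,-266,314,20,0,0,0],[0,-266,314,60,0,0,0],[0,-266,314,60,0,0,0]],
])

```text
clock: 2.6
position: [574.7, 304.4, 128.1]
ee_rot: [-0.142, 0.99, -0.002, -0.005]
contact_force: [0.5, -0.5, 0.2]
gripper_width: -0.1
grasp_force: 0.0
```

```bash
cat > t.py <<'E'
import sys
from h import *
from scipy.spatial.transform import Rotation as R
s=arm.read_state();print(s['clock'],s['position'].round(1) if hasattr(s['position'],'round') else s['position'],s['contact_force'],s['gripper_width'])
q=R.from_quat(s['ee_rot'])
T=eval(sys.argv[1])
print('tool shift',q.inv().apply(np.array(T)-s['position']).round(1))
w=snap('wrist',sys.argv[2]); print(arm.camera_params('wrist')['intrinsics'])
E
python3 t.py '[578,307,30]' w1
python3 - <<'E'
from h import *
im=cv2.cvtColor(cv2.imread('pics/w1.png'),cv2.COLOR_BGR2HSV)
m=cv2.inRange(im,(0,130,60),(10,255,255))|cv2.inRange(im,(172,130,60),(180,255,255))
n,l,st,c=cv2.connectedComponentsWithStats(m)
for i in range(1,n):
    if st[i,4]>40: print(c[i],st[i],ray('wrist',*c[i],18).round(1))
E
```

```text
2.6 [574.7 304.4 128.1] [ 0.45471001 -0.45367542  0.16953919] -0.11493203406874956
tool shift [-4.9  1.9 98.1]
[[371.64829954   0.         325.33753275]
 [  0.         371.64829954 246.42940024]
 [  0.           0.           1.        ]]
[329.42879747 231.35601266] [ 310  212   40   40 1264] [580.5 309.7  18. ]
[214.65150048 257.09196515] [ 197  239   36   37 1033] [631.1 220.2  18. ]
```

View pics/w1.png

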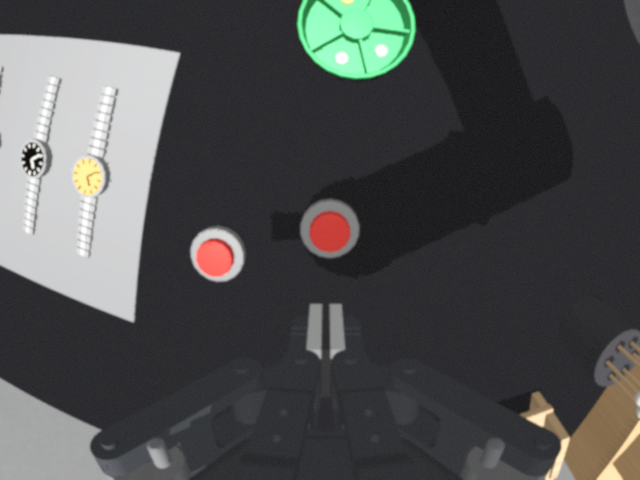

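The wrist view shows our button at (329,231), agreeing with the scene measurement to about 3 mm. The target is (579, 308). Descending to just above it.

servo_tool([
  [[0,0,0,30,0,0,0],[0,0,0,60,0,0,0],[0,0,0,85,0,0,0],[0,0,0,95,0,0,0],[0,0,0,95,0,0,0],[0,0,0,95,0,0,0]],
])

```text
clock: 3.4
position: [578.8, 307.6, 39.9]
ee_rot: [-0.143, 0.99, 0.001, 0.001]
contact_force: [-0.9, -0.7, -0.4]
gripper_width: -0.0
grasp_force: 0.0
```

```bash
python3 t.py '[579,308,18]' w2
python3 - <<'E'
from h import *
im=cv2.cvtColor(cv2.imread('pics/w2.png'),cv2.COLOR_BGR2HSV)
m=cv2.inRange(im,(0,130,60),(10,255,255))|cv2.inRange(im,(172,130,60),(180,255,255))
n,l,st,c=cv2.connectedComponentsWithStats(m)
for i in range(1,n):
    if st[i,4]>40: print(c[i],st[i],ray('wrist',*c[i],18).round(1))
E
```

```text
3.4 [578.8 307.6  39.9] [-0.88452634 -0.68164493 -0.37591745] -0.005446605745381793
tool shift [-0.2  0.3 21.9]
[[371.64829954   0.         325.33753275]
 [  0.         371.64829954 246.42940024]
 [  0.           0.           1.        ]]
[327.06267923 264.18476034] [ 300  237   55   56 2441] [576.7 308.   18. ]
[174.39922481 295.77297896] [ 151  272   48   48 1806] [626.7 219.7  18. ]
```

servo_tool([
  [[0,0,0,6,0,0,0],[0,0,0,12,0,0,0],[0,0,0,16,0,0,0],[0,0,0,19,0,0,0],[0,0,0,21,0,0,0],[0,0,0,23,0,0,0],[0,0,0,24,0,0,0],[0,0,0,24,0,0,0]],
])

```text
clock: 4.45
position: [577.8, 307.0, 14.0]
ee_rot: [-0.143, 0.99, 0.0, -0.0]
contact_force: [0.4, -0.4, -0.2]
gripper_width: 0.1
grasp_force: 0.0
```

servo_tool([
  [[0,0,0,1,0,0,0],[0,0,0,2,0,0,0],[0,0,0,3,0,0,0],[0,0,0,3,0,0,0]],
])

```text
clock: 4.95
position: [577.7, 306.9, 10.9]
ee_rot: [-0.143, 0.99, -0.0, -0.0]
contact_force: [0.4, -0.7, 0.5]
gripper_width: -0.4
grasp_force: 0.0
```

```bash
python3 - <<'E'
from h import *
a=snap('side','d1');b=snap('scene','s1')
c=np.hstack([cv2.resize(a[330:430,200:300],(400,400),interpolation=2),cv2.resize(b[150:230,330:410],(400,400),interpolation=2)])
cv2.imwrite('pics/c2.png',c[:,:,::-1])
s=arm.read_state();print(s['position'],s['contact_force'])
E
```

```text
[577.77325661 306.98480657  10.9852779 ] [ 1.04382169 -0.17014952  0.23264298]
```

View pics/c2.png

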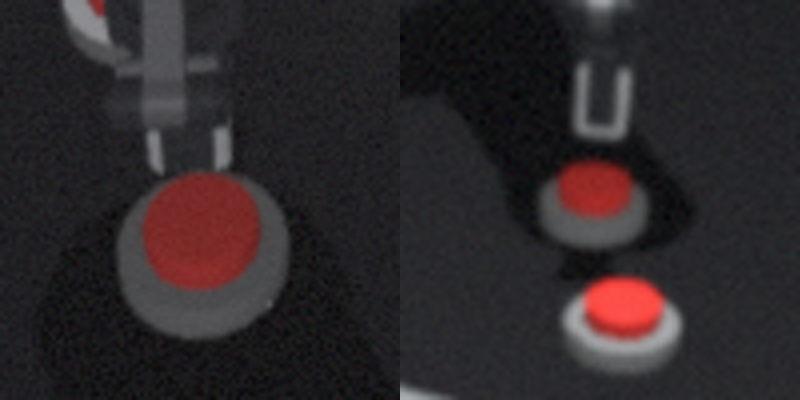

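```bash
sed -n '1,/return x.round/p' m.py > tri.py; python3 - <<'E'
from tri import *
print(tri((370,177.5),(247,372)))
print('button',tri((330+195/5,150+185/5),(200+202/4,330+225/4)))
print('housing base',ray('scene',330+195/5,150+212/5,5),ray('side',251,392,5))
for z in(10,30):
  for n in('scene','side'):
    p=arm.camera_params(n);x=np.array(p['intrinsics'])@(np.array(p['R'])@[578,307,z]+p['t']);print(n,z,x[:2]/x[2])
s=arm.read_state();print(s['joints'],s['ee_rot'])
E
```

```text
(array([579.1, 308.2,  43.3]), [np.float64(0.7), np.float64(0.7)])
button (array([577.4, 308.2,  18. ]), [np.float64(1.6), np.float64(1.6)])
housing base [580.579627   306.89222387   5.        ] [576.49014407 305.99850554   5.        ]
scene 10 [368.124241   190.26033536]
side 10 [249.27076278 389.8219829 ]
scene 30 [368.6682343  182.72819583]
side 30 [248.29405529 378.90636669]
[ 7.35135985e-01  5.99883098e-01 -1.25671058e-01  1.12633389e-05
 -8.45322268e-01 -2.01913909e+00] [-1.42909379e-01  9.89735777e-01 -2.58364025e-05 -3.08890863e-05]
```

```bash
python3 - <<'E'
from h import *
snap('wrist','w3')
p=arm.camera_params('wrist');R=np.array(p['R']);c=-R.T@np.array(p['t']);print('cam',c,'axis',R[2])
im=cv2.cvtColor(cv2.imread('pics/w3.png'),cv2.COLOR_BGR2HSV)
m=cv2.inRange(im,(0,130,40),(10,255,255))|cv2.inRange(im,(172,130,40),(180,255,255))
n,l,st,cc=cv2.connectedComponentsWithStats(m)
for i in range(1,n):
    if st[i,4]>40:
        print(cc[i],st[i],'dist',34/(st[i,2]/371.6))
        for z in(18,-14): print(z,ray('wrist',*cc[i],z).round(1), np.linalg.norm(ray('wrist',*cc[i],z)-c))
print(arm.read_state()['position'])
E
```

```text
cam [497.93975499 283.25697745 192.71701291] axis [ 0.31362121  0.0931302  -0.94497011]
[328.25703704 282.89962963] [ 297  255   63   60 2700] dist 200.54603174603176
18 [574.6 307.6  18. ] 192.34730326315014
-14 [588.7 312.  -14. ] 227.5763493746897
[157.86282395 319.73592493] [ 132  293   53   55 2238] dist 238.38490566037737
18 [627.3 219.4  18. ] 226.60361847935613
-14 [651.  207.7 -14. ] 268.1068222624078
[577.81002858 307.02421042  11.03623303]
```

View pics/w3.png

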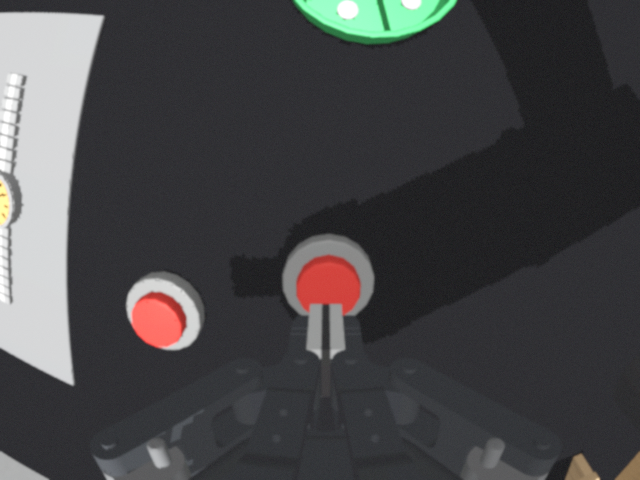

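The three views agree that the real fingertips are at z≈40, about 30 mm higher than the reported TCP (11). The wrist picture shows the button at (328,283), uncovered ahead of the tips at (326,305), so nothing has been touched yet. I go by the vision and descend gently until the force shows.

servo_tool([
  [[0,0,0,3,0,0,0],[0,0,0,6,0,0,0],[0,0,0,9,0,0,0],[0,0,0,12,0,0,0],[0,0,0,14,0,0,0],[0,0,0,16,0,0,0],[0,0,0,18,0,0,0],[0,0,0,18,0,0,0]],
])

```text
clock: 6.1
position: [577.7, 306.9, -7.2]
ee_rot: [-0.143, 0.99, -0.0, -0.0]
contact_force: [0.3, 0.1, 0.4]
gripper_width: -0.4
grasp_force: 0.0
```

servo_tool([
  [[0,0,0,1,0,0,0],[0,0,0,2,0,0,0],[0,0,0,3,0,0,0],[0,0,0,3,0,0,0]],
])

```text
clock: 6.6
position: [577.7, 306.9, -10.1]
ee_rot: [-0.143, 0.99, -0.0, -0.0]
contact_force: [-0.0, 0.2, -0.0]
gripper_width: 0.3
grasp_force: 0.0
```

servo_tool([
  [[0,0,0,1,0,0,0],[0,0,0,2,0,0,0],[0,0,0,3,0,0,0],[0,0,0,3,0,0,0]],
])

```text
clock: 7.1
position: [577.7, 307.0, -13.1]
ee_rot: [-0.143, 0.99, -0.0, -0.0]
contact_force: [-0.1, 0.0, -0.1]
gripper_width: -0.0
grasp_force: 0.0
```

```bash
python3 - <<'E'
from h import *
a=snap('side','d2');b=snap('scene','s2')
c=np.hstack([cv2.resize(a[330:430,200:300],(400,400),interpolation=2),cv2.resize(b[150:230,330:410],(400,400),interpolation=2)])
cv2.imwrite('pics/c3.png',c[:,:,::-1])
s=arm.read_state();print(s['position'],s['contact_force'])
E
```

```text
[577.7831693  307.01618832 -13.00915582] [-0.31544229  0.38998068  0.19371109]
```

View pics/c3.png

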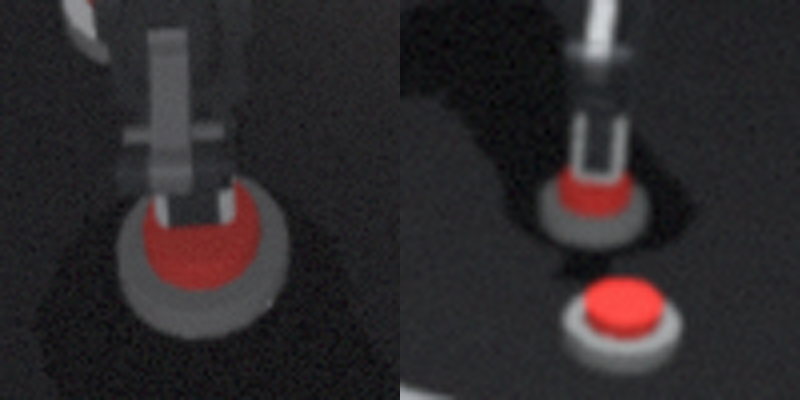

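Fingertips are now right at the middle of the button's top (side crop (195,222), button centre (202,228)). Pressing.

servo_tool([
  [[0,0,0,1,0,0,0],[0,0,0,2,0,0,0],[0,0,0,3,0,0,0],[0,0,0,4,0,0,0],[0,0,0,4,0,0,0]],
])

```text
clock: 7.82
position: [577.8, 307.0, -16.9]
ee_rot: [-0.143, 0.99, -0.0, -0.0]
contact_force: [-0.5, -1.4, 1.4]
gripper_width: 0.5
grasp_force: 0.7
```

servo_tool([
  [[0,0,0,1,0,0,0],[0,0,0,2,0,0,0],[0,0,0,2,0,0,0]],
])

```text
clock: 8.2
position: [577.8, 307.0, -19.0]
ee_rot: [-0.143, 0.99, -0.0, -0.0]
contact_force: [-0.5, -1.2, 2.9]
gripper_width: -0.1
grasp_force: 1.1
```

servo_tool([
  [[0,0,0,1,0,0,0],[0,0,0,2,0,0,0],[0,0,0,2,0,0,0]],
])

```text
clock: 8.57
position: [577.8, 307.0, -20.9]
ee_rot: [-0.143, 0.99, -0.0, -0.0]
contact_force: [-2.0, -1.5, 3.3]
gripper_width: -0.4
grasp_force: 1.6
```

servo_tool([
  [[0,0,0,0.5,0,0,0],[0,0,0,1,0,0,0],[0,0,0,1,0,0,0]],
])

```text
clock: 8.95
position: [577.8, 307.0, -21.9]
ee_rot: [-0.143, 0.99, -0.0, 0.0]
contact_force: [-1.6, 0.1, 4.4]
gripper_width: -0.1
grasp_force: 1.8
```

servo_tool([
  [[0,0,0,0.5,0,0,0],[0,0,0,1,0,0,0],[0,0,0,1,0,0,0],[0,0,0,1,0,0,0]],
])

```text
clock: 9.45
position: [577.8, 307.0, -22.2]
ee_rot: [-0.143, 0.99, -0.0, 0.0]
contact_force: [-2.8, -0.4, 7.7]
gripper_width: -0.1
grasp_force: 3.5
```

Force rises sharply with no further travel, so the button is at its stop. Lifting off and going high over to the black dial.

servo_tool([
  [[0,0,0,-5,0,0,0],[0,0,0,-20,0,0,0],[0,0,0,-50,0,0,0],[0,0,0,-90,0,0,0],[0,0,0,-130,0,0,0],[0,0,0,-155,0,0,0],[0,0,0,-160,0,0,0],[0,0,0,-160,0,0,0]],
])

```text
clock: 10.45
position: [577.3, 306.8, 136.4]
ee_rot: [-0.143, 0.99, 0.0, -0.0]
contact_force: [1.0, -0.8, -0.5]
gripper_width: 0.2
grasp_force: 0.0
```

servo_tool([
  [[0,5,-20,0,0,0,0],[0,16,-60,0,0,0,0],[0,27,-100,0,0,0,0],[0,38,-140,0,0,0,0],[0,49,-180,0,0,0,0],[0,60,-220,0,0,0,0],[0,70,-260,0,0,0,0],[0,77,-285,0,0,0,0],[0,79,-294,0,0,0,0],[0,79,-294,0,0,0,0]],
])

```text
clock: 11.7
position: [584.7, 2.0, 136.3]
ee_rot: [-0.142, 0.99, -0.0, -0.001]
contact_force: [-0.2, 0.1, -0.3]
gripper_width: 0.0
grasp_force: 0.0
```

```bash
python3 t.py '[585,2,8]' w4; python3 - <<'E'
from h import *
a=snap('side','d3')
for n,x,y in(('btn',250,386),):
    print(a[375:400:6,250].tolist())
im=cv2.cvtColor(cv2.imread('pics/w4.png'),cv2.COLOR_BGR2HSV)
m=cv2.inRange(im,(0,0,0),(180,255,70))
n,l,st,c=cv2.connectedComponentsWithStats(m)
for i in range(1,n):
    if 150<st[i,4]<3000: print(c[i],st[i],ray('wrist',*c[i],13).round(1))
E
```

```text
11.7 [584.7   2.  136.3] [-0.15033647  0.08726632 -0.34123811] 0.040599067858255684
tool shift [-5.000e-01 -1.000e-01  1.283e+02]
[[371.64829954   0.         325.33753275]
 [  0.         371.64829954 246.42940024]
 [  0.           0.           1.        ]]
[[247, 124, 119], [247, 124, 118], [247, 129, 123], [247, 131, 124], [225, 76, 74]]
[323.01694915 223.23728814] [304 205  40  38 767] [586.9   1.6  13. ]
```

View pics/w4.png

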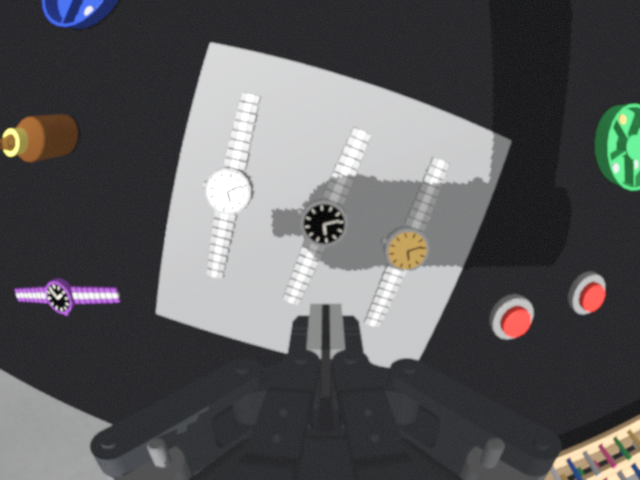

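The wrist view puts the black dial at (323,223), which is (587,2) and agrees with the earlier (585,2). Descending 127 mm.

servo_tool([
  [[0,0,0,20,0,0,0],[0,0,0,50,0,0,0],[0,0,0,80,0,0,0],[0,0,0,105,0,0,0],[0,-1,0,120,0,0,0],[0,-1,0,126,0,0,0],[0,-1,0,127,0,0,0],[0,-1,0,127,0,0,0]],
])

```text
clock: 12.8
position: [586.8, 3.2, 10.9]
ee_rot: [-0.143, 0.99, 0.0, 0.001]
contact_force: [0.3, -0.0, -0.3]
gripper_width: 0.1
grasp_force: 0.0
```

```bash
python3 - <<'E'
from h import *
print(arm.read_state()['position'])
a=snap('side','d4');b=snap('scene','s4')
c=np.hstack([cv2.resize(a[190:270,260:340],(400,400),interpolation=2),cv2.resize(b[220:300,270:350],(400,400),interpolation=2)])
cv2.imwrite('pics/c4.png',c[:,:,::-1])
E
```

```text
[586.81826047   3.15855064  10.86009807]
```

View pics/c4.png

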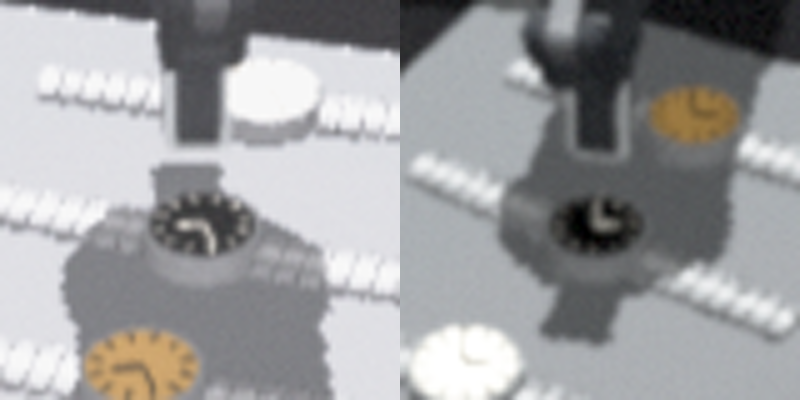

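```bash
python3 - <<'E'
from tri import *
print('tip',tri((310,251.4),(299,220)),'dial',tri((309.6,264.4),(300.2,234.8)))
E
```

```text
tip (array([587.3,   2.8,  45.2]), [np.float64(0.9), np.float64(0.9)]) dial (array([585.9,   2.1,  14.7]), [np.float64(1.4), np.float64(1.4)])
```

The tips are 30.5 mm above the dial and within 2 mm of its middle. Holding for over 2 s.

servo_tool([
  [[0,0,0,0,0,0,0],[0,0,0,0,0,0,0],[0,0,0,0,0,0,0],[0,0,0,0,0,0,0],[0,0,0,0,0,0,0],[0,0,0,0,0,0,0],[0,0,0,0,0,0,0],[0,0,0,0,0,0,0],[0,0,0,0,0,0,0],[0,0,0,0,0,0,0]],
])

```text
clock: 14.15
position: [586.1, 2.9, 10.0]
ee_rot: [-0.143, 0.99, 0.0, 0.0]
contact_force: [0.1, 1.2, -0.6]
gripper_width: 0.3
grasp_force: 0.0
```

servo_tool([
  [[0,0,0,0,0,0,0],[0,0,0,0,0,0,0],[0,0,0,0,0,0,0],[0,0,0,0,0,0,0],[0,0,0,0,0,0,0],[0,0,0,0,0,0,0],[0,0,0,0,0,0,0],[0,0,0,0,0,0,0]],
])

```text
clock: 15.15
position: [586.1, 3.0, 10.0]
ee_rot: [-0.143, 0.99, 0.0, -0.0]
contact_force: [-0.2, -0.2, -0.0]
gripper_width: 0.1
grasp_force: 0.0
```

servo_tool([
  [[0,0,0,-10,0,0,0],[0,0,0,-40,0,0,0],[0,0,0,-80,0,0,0],[0,0,0,-115,0,0,0],[0,0,0,-135,0,0,0],[0,0,0,-140,0,0,0],[0,0,0,-140,0,0,0]],
])

```text
clock: 16.02
position: [585.8, 3.0, 149.9]
ee_rot: [-0.143, 0.99, 0.0, -0.0]
contact_force: [-1.1, 0.4, -0.5]
gripper_width: 0.2
grasp_force: 0.0
```

```bash
python3 t.py '[411,281,21]' w5; python3 - <<'E'
from tri import *
S=cv2.imread('pics/s4.png');D=cv2.imread('pics/d4.png')
for k,im in(('scene',S),('side',D)):
    m=cv2.inRange(cv2.cvtColor(im,cv2.COLOR_BGR2HSV),(50,100,40),(85,255,255))
    n,l,st,c=cv2.connectedComponentsWithStats(m)
    i=1+st[1:,4].argmax()
    print(k,c[i],st[i],ray(k,*c[i],15))
E
```

```text
16.025 [585.8   3.  149.9] [-1.05365365  0.42586406 -0.53832401] 0.24105498755546106
tool shift [ 89.1 316.1 129. ]
[[371.64829954   0.         325.33753275]
 [  0.         371.64829954 246.42940024]
 [  0.           0.           1.        ]]
scene [283.78301887 177.5754717 ] [280 168   8  21 106] [377.57168419 261.51309124  15.        ]
side [397.70599059 396.07483132] [ 358  357   81   80 4891] [408.29210549 282.37383274  15.        ]
```

servo_tool([
  [[0,5,18,0,0,0,0],[0,16,56,0,0,0,0],[0,28,98,0,0,0,0],[0,40,140,0,0,0,0],[0,52,183,0,0,0,0],[0,64,226,0,0,0,0],[0,75,266,0,0,0,0],[0,84,298,0,0,0,0],[0,89,316,0,0,0,0],[0,89,316,0,0,0,0]],
])

```text
clock: 17.32
position: [410.5, 281.5, 149.6]
ee_rot: [-0.144, 0.99, -0.0, -0.0]
contact_force: [0.1, -0.5, 0.1]
gripper_width: 0.0
grasp_force: 0.0
```

servo_tool([
  [[0,0,0,20,0,0,0],[0,0,0,50,0,0,0],[0,0,0,80,0,0,0],[0,0,0,105,0,0,0],[0,0,0,120,0,0,0],[0,0,0,128,0,0,0],[0,0,0,130,0,0,0],[0,0,0,130,0,0,0],[0,0,0,130,0,0,0]],
])

```text
clock: 18.45
position: [411.7, 281.2, 20.6]
ee_rot: [-0.143, 0.99, 0.0, 0.001]
contact_force: [0.4, -0.1, 0.1]
gripper_width: -0.0
grasp_force: 0.0
```

```bash
python3 - <<'E'
from h import *
s=arm.read_state();print(s['clock'],s['position'])
a=snap('side','d5');b=snap('scene','s5')
c=np.hstack([cv2.resize(a[330:450,340:460],(400,400),interpolation=2),cv2.resize(b[130:210,260:340],(400,400),interpolation=2)])
cv2.imwrite('pics/c5.png',c[:,:,::-1])
E
```

```text
18.45 [411.72520812 281.17989067  20.64048989]
```

View pics/c5.png

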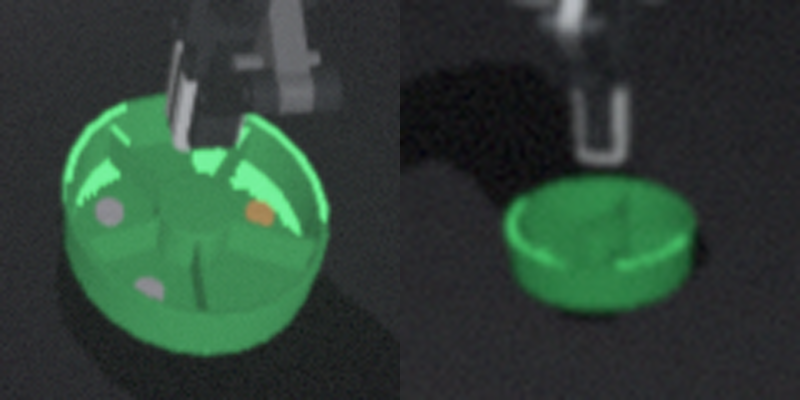

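```bash
python3 - <<'E'
from tri import *
print('tip',tri((300,161.5),(402.5,374)),'rim',tri((300,174),(398.8,390)))
for X in ([411,281,54],[411,281,24]):
  for n in('scene','side'):
    p=arm.camera_params(n);x=np.array(p['intrinsics'])@(np.array(p['R'])@X+p['t']);print(X,n,(x[:2]/x[2]).round(1))
E
```

```text
tip (array([409.2, 284.1,  55.6]), [np.float64(1.5), np.float64(1.5)]) rim (array([409.7, 281.4,  23.7]), [np.float64(1.6), np.float64(1.6)])
[411, 281, 54] scene [299.4 162.6]
[411, 281, 54] side [399.5 372.8]
[411, 281, 24] scene [299.8 173.8]
[411, 281, 24] side [396.3 389.7]
```

Tips are about 31 mm above the rim and within 3 mm of the middle. Holding for over 2 s, then handing in.

servo_tool([
  [[0,0,0,0,0,0,0],[0,0,0,0,0,0,0],[0,0,0,0,0,0,0],[0,0,0,0,0,0,0],[0,0,0,0,0,0,0],[0,0,0,0,0,0,0],[0,0,0,0,0,0,0],[0,0,0,0,0,0,0],[0,0,0,0,0,0,0],[0,0,0,0,0,0,0]],
])

```text
clock: 19.8
position: [411.4, 280.9, 20.0]
ee_rot: [-0.143, 0.99, 0.0, 0.0]
contact_force: [0.6, -0.2, -0.0]
gripper_width: -0.2
grasp_force: 0.0
```

servo_tool([
  [[0,0,0,0,0,0,0],[0,0,0,0,0,0,0],[0,0,0,0,0,0,0],[0,0,0,0,0,0,0],[0,0,0,0,0,0,0],[0,0,0,0,0,0,0],[0,0,0,0,0,0,0],[0,0,0,0,0,0,0]],
])

```text
clock: 20.8
position: [411.4, 280.8, 20.0]
ee_rot: [-0.143, 0.99, -0.0, -0.0]
contact_force: [-0.0, -0.6, -0.0]
gripper_width: -0.1
grasp_force: 0.0
```

```bash
python3 -c "
from bench import arm
s=arm.read_state();print(s['clock'],s['position']);print(arm.job_done())"
```

```text
20.8 [411.36875123 280.84048438  20.01054741]
the job is handed in; nothing more can be done
None
```

I pressed the left red button to its stop and released it, pointed about 3 cm above the black dial for over 2 s, then finished pointing about 3 cm above the green dish and handed in at 20.8 s; the reported TCP height read about 34 mm low, so I set the heights by camera.

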